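# Pump up a coffee boiler for its pressure test

### The job

Pressure-test the copper boiler on the slotted steel tray: push the bleed valve's lever round with a fingertip until it lies fully crosswise, which shuts the valve, then pump the palm knob of the hand pump with the fingertips until the indicator pin on the brass block stands fully out. Leave the knob up and the valve shut. Never touch the pin, which must be raised by the pumping alone, and do not lift, shift or knock over any of the loose things on the tray and bench.

Things in the scene. Friction and masses are not known exactly. Their poses are not given: they have to be found in the camera images.
- stand: The fixed test stand. Origin: centre of the underside of a slotted stainless tray, 260 mm along its x, 320 mm along its y, 32 mm high; x points away from the robot at yaw 0, y to the left, z up. The pump stands at its left, the brass manifold block in the middle, the bleed valve at its right, the boiler behind the pump.
- manifold_top (a point): Centre of the top of the brass manifold block (42 x 72 mm, top 88 mm above the bench); the indicator pin stands on it in a brass hexagon boss, 100 mm high at its top.
- boiler_top (a point): Centre of the flange top of the copper boiler, 98 mm across, 130 mm above the bench; terminals on it reach 156 mm.
- knob_top (a point): Centre of the crown of the black domed palm knob of the pump (knob 58 mm across, 26 mm high); it moves with the knob. At rest it is 203 mm above the bench. It is pushed straight down, 28 mm at most.
- plunger (a joint): Pump knob stroke in m: 0 = up, 0.028 = down on its stop. A spring returns it (5 N at first, 10 N at the bottom; 3 to 5 N more while pumping). With the valve shut each full stroke raises the pin about 3 mm, a part stroke less; with it open pumping does nothing. Extra strokes do no harm (relief valve). Its aluminium pump body is 48 mm across, 143 mm high.
- valve_stem (a point): Point on the upright turning axis of the bleed lever, in the middle of the lever's thickness, 100 mm above the bench.
- lever_end (a point): Outer end of the bleed lever, on its centre line, 74 mm from the stem's axis and 100 mm above the bench. The lever is level, with a black sleeve 14 mm wide and 9 mm thick from 24 to 74 mm out. Under it only the valve and its spout (75 mm high at most, to 44 mm from the stem on the open side).
- bleed_lever (a joint): Angle of the bleed lever in rad: 0 = along the valve, pointing to the stand's -y (open); it turns anticlockwise seen from above to its stop at 1.571, where it lies crosswise and points to the stand's +x (shut). It stays where it is left; turning it takes about 2.5 N at 50 mm from the stem. The valve holds only when within about 0.3 of its stop. It starts open, between 0 and 0.35.
- pin_top (a point): Centre of the top of the indicator pin, a steel pin 10 mm across that stands upright in the brass boss; it starts 1 mm above the boss (101 mm above the bench).
- pin (a joint): Height of the indicator pin in m: 0 = in, 0.016 = fully out, where it rises no further. It only stays or rises, in small steps as the pump is worked.
- tamper: Loose coffee tamper standing on the tray in front of the manifold, steel foot 58 mm across, dark wooden handle, 80 mm high; origin under its foot. Bystander.
- shot_glass: Loose small glass on the tray behind the manifold, 54 mm across, 62 mm high; origin under it. Bystander.
- solenoid: Loose solenoid valve on the tray in front of the pump: brass foot with two stubs (56 mm over them), black coil, 64 mm high; origin under it. Bystander.
- multimeter: Loose multimeter lying on the bench, 165 x 82 x 45 mm, yellow edge; origin under its centre. Bystander.
- scale: Loose flat coffee scale, 150 x 130 x 24 mm; origin under its centre. Bystander.
- portafilter: Loose portafilter lying on the bench, 230 mm long, 50 mm high: steel basket 70 mm across at its -x end, dark wooden handle to +x; origin below its middle. Bystander.
- milk_jug: Loose steel steaming jug, 88 mm across, 105 mm high, handle at its +y; origin under it. Bystander.
- spanner: Loose spanner lying on the bench to the right of the robot's base, 190 mm long; origin under its middle. Bystander.

How it is judged:
On the way, in this order (a step that is already met when the one before it is completed fails the run):
1. the bleed lever is pushed crosswise, shutting the valve (value of joint bleed_lever above 1.42 rad), for 0.2 s.
2. the pin has been pumped fully out with the valve shut (value of joint bleed_lever above 1.42 rad and value of joint pin above 0.0148 m), for 0.2 s.
At the end, for the whole second after the job is handed in: The bleed lever is within 0.15 rad of its crosswise stop, the indicator pin stands at least 14.8 of its 16 mm out, and the pump knob is back up within 3 mm and at rest (all of step 2 and value of joint plunger below 0.003 m and velocity of joint plunger below 0.01 m/s); the robot touches nothing.
It fails at once if the robot touches the indicator pin (contact force between any of the arm, the fingers and pin_c0 above 0.5 N).
It fails at once if a loose thing on the tray is lifted, shifted by more than 20 mm or tipped by more than 20 degrees (distance of any of tamper, shot_glass, solenoid from where it was at the start of the episode above 0.02 m or angle between any of tamper, shot_glass, solenoid's own z axis and vertical above 0.35 rad).
It fails at once if a loose thing on the bench is lifted, shifted by more than 20 mm or tipped by more than 20 degrees (distance of any of multimeter, scale, portafilter, milk_jug, spanner from where it was at the start of the episode above 0.02 m or angle between any of multimeter, scale, portafilter, milk_jug, spanner's own z axis and vertical above 0.35 rad).
It also fails if it takes over 51 s, if anything falls off the work surface, if the arm or the gripper's body presses on something with over 40 N, if the wrist force passes 120 N, or if a joint passes its speed limit or range.

### The arm

A 7-joint arm with a two-finger parallel gripper is mounted at the origin on the work surface. World frame = base frame: x ahead of the robot, y to its left, z up, the work surface at z = 0. Lengths are in m, angles in rad, forces in N, time in s.
With the tool pointing down it reaches from about 0.425 to 0.875 m from the base axis. Payload 8.4 kg.
Tool frame: the origin (TCP) lies between the finger pads; the fingertips stand 17 mm ahead of it and the grasp point (between the pads) lies 2 mm behind it; z points along the fingers, y is the line along which they close (so a half turn about z gives the same grasp; the last joint's range is limited). The gripper opens to 85 mm and grips with 20 to 120 N. Pads are 22 mm wide; open, the fingers measure 114 mm over their backs; the gripper's body (76 mm by 85 mm) begins 54 mm behind the grasp point. The pads swing forward as they close: fully open they stand 13 mm farther back than shut.
Start: joints at [1.045, 0.333, 0.04, 1.465, -0.013, 1.343, -0.059], TCP at [0.269, -0.592, 0.248] pointing down, gripper open.
Joint ranges: [-2.58, 2.58], [-0.38, 2.09], [-1.3, 1.39], [0.25, 2.4], [-1.5, 4.64], [0.08, 2.09], [-2.65, 2.65]. Speed limits (rad/s): [2.22, 2.22, 2.79, 2.79, 3.14, 3.14, 3.14].

### API

Orientations are given as a unit quaternion [w, x, y, z].
In Python, from cell import r, grab_frame, get_calibration, job_done gives the robot as it stands.
- The arm moves only by the tool drive_tool, never from a script. Its argument "steps" is a list that holds one entry, the list of rows, each a list of 4 numbers: the shift along the tool's x, y, z in mm, then the turn about the tool's z in degrees. In form: [[[tx, ty, tz, yaw], ...]]. A call has 1 to 8 rows; each row shifts and turns the commanded pose from where the row before left it, along the tool's axes as they then stand; what a row does not reach is not made up. A row lasts 1/12 s, in which the tool goes at most 41.7 mm and 7.16 degrees, less where a joint would pass 70% of its speed; a pose out of reach is approached as far as the arm can. A call with a gripper value outside its range is refused whole. "gripper" is the opening, from 0 (shut) to 1 (fully open), set as the call begins (left out, the last holds). The fingers move at their own pace and stop on an object; the grip force is fixed at half the most. Time passes only in rows, so rows that do not move let the fingers close. It gives the time, the measured TCP pose, the force, the opening and the grip force at its end, in the units of the state.
- r.sense(): the state, without advancing time (a new reading comes with each control period).
- grab_frame(name): name is "side" or "top"; returns the picture (384x512x3 uint8, blue, green, red); there is no depth.
- get_calibration(name): a dict with "mtx" (3x3 intrinsics, pixels), "k1" (the pictures are not rectified: a ray, as slopes to the right and down, at radius r is drawn at 1 + k1 r^2 times it, then the intrinsics apply), "extrinsics" (4x4, takes a point from world to camera coordinates). Camera axes: x right, y up, looking along -z (the intrinsics and any distortion apply to the point x, -y, -z); pixel columns grow to the right and rows downward; lengths in m; the calibration is good to about 2 mm. A picture is of the moment at which its call begins. get_calibration takes no time and is no camera call.
- job_done(): hands the job in; it is judged then, once.
The state is a dict: "t": time; "qpos": joint angles; "qd": joint speeds; "joint_efforts": joint torques, N m; "tcp_pos": TCP position; "tool_rot": TCP orientation; "ft_force": force on the tool from outside, world axes, zero at the start; "ft_torque": the same for the moment, N m; "gripper_width": finger opening in m; "grasp_force": force on a finger pad.
Only numpy, scipy, OpenCV 4.12 (cv2) and the standard library are available. Lean on these libraries where they do the work, as an engineer would, in place of code of your own. Each camera call takes 0.05 s, during which the arm holds its last target. There are 200 camera calls.

## Working session

There is one attempt and no reset: what is moved stays moved. The work goes in short steps, Python scripts to look and compute and a tool call to move; the robot and the scene stay as the last step left them, time stands still between calls to the robot, and variables do not carry over. Pictures are saved under pics/ and viewed, at most 10 in all, crops included, and the job is handed in when it is done.

Besides the shell and the picture viewer there is one more tool, called after "Request:" as a command line: name --argument value ..., lists and objects as JSON in quotes. drive_tool: Moves the arm, as the interface text tells. Its arguments: {"type":"object","properties":{"steps":{"type":"array","items":{"type":"array","items":{"type":"array","items":{"type":"number"}}}},"gripper":{"type":"number"}},"required":["steps"]}

```bash
mkdir -p pics; cat > h.py <<'E'
import numpy as np, cv2
from cell import r, grab_frame, get_calibration, job_done
def ray(name,u,v):
    c=get_calibration(name);K=np.array(c["mtx"]);E=np.array(c["extrinsics"])
    d=np.array([(u-K[0,2])/K[0,0],(v-K[1,2])/K[1,1]]);s=d.copy()
    for _ in range(20): s=d/(1+c["k1"]*(s@s))
    R=E[:3,:3];o=-R.T@E[:3,3];w=R.T@np.array([s[0],-s[1],-1]);return o,w
def onz(name,u,v,z):
    o,w=ray(name,u,v);return o+w*(z-o[2])/w[2]
def proj(name,P):
    c=get_calibration(name);K=np.array(c["mtx"]);E=np.array(c["extrinsics"])
    p=E[:3,:3]@np.array(P)+E[:3,3];s=np.array([p[0],-p[1]])/-p[2];s=s*(1+c["k1"]*(s@s))
    return K[:2,:2]@s+K[:2,2]
def two(a,b):
    o1,w1=ray("top",*a);o2,w2=ray("side",*b);w1/=np.linalg.norm(w1);w2/=np.linalg.norm(w2)
    t=np.linalg.lstsq(np.c_[w1,-w2],o2-o1,rcond=None)[0]
    p,q=o1+t[0]*w1,o2+t[1]*w2;return (p+q)/2,np.linalg.norm(p-q)
E
python3 - <<'E'
from h import *
for n in("top","side"):
    f=grab_frame(n);cv2.imwrite(f"pics/{n}0.png",f);cv2.imwrite(f"pics/{n}0b.png",cv2.resize(f,(800,600),interpolation=cv2.INTER_CUBIC))
    c=get_calibration(n);print(c["mtx"],c["k1"],ray(n,256,192))
s=r.sense();print(s["tcp_pos"],s["tool_rot"],s["t"],s["ft_force"],s["gripper_width"])
E
```

```text
[[498.51787092   0.         252.64626089]
 [  0.         498.51787092 190.58663767]
 [  0.           0.           1.        ]] -0.08838937900117934 (array([3.54058863e-01, 1.27784670e-03, 1.65808232e+00]), array([ 1.07949494e-01,  9.62180631e-04, -9.94182718e-01]))
[[407.18922355   0.         254.01201423]
 [  0.         407.18922355 187.09243019]
 [  0.           0.           1.        ]] -0.03325168738699858 (array([0.01609431, 0.87408253, 0.80016119]), array([ 0.39661222, -0.71569696, -0.575018  ]))
[ 0.2689163  -0.59135722  0.24752644] [-6.75794752e-04  9.77315451e-01  2.11787668e-01 -1.88485226e-04] 0.1 [-0.51595654  0.05207325  0.12536274] 0.08548305111388714
```

View pics/top0b.png

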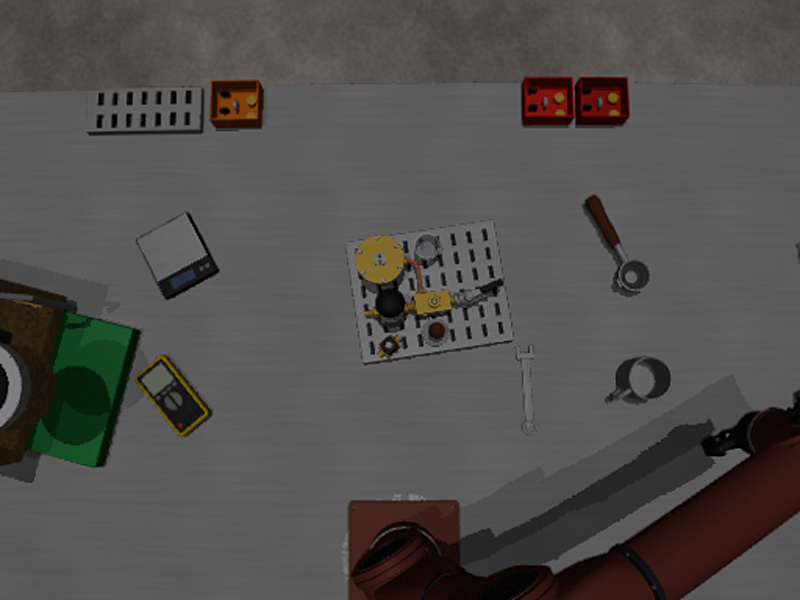

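View pics/side0b.png

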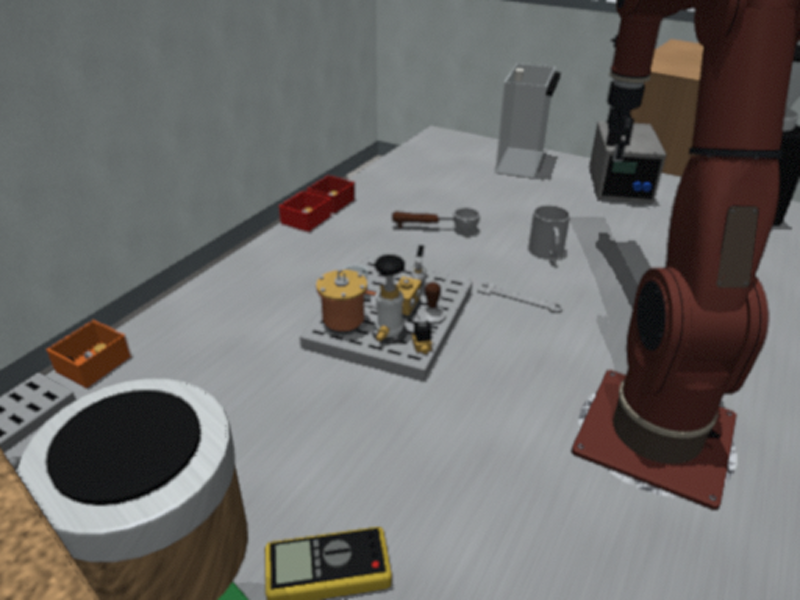

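The top view shows the stand at about (430,290) of 800x600. Its black knob is at (390,304), the brass block and pin at (434,301), and the lever runs right and slightly up to about (502,283), so it is open. Next I'll measure these more closely.

```bash
python3 - <<'E'
from h import *
f=cv2.imread("pics/top0.png")
x0,y0,w,h=215,135,120,102
cv2.imwrite("pics/topc.png",cv2.resize(f[y0:y0+h,x0:x0+w],None,fx=6.5,fy=5.8824 if 0 else 6.5,interpolation=cv2.INTER_CUBIC)[:600])
S=0.64
C=[(346,240),(494,220),(513,342),(363,363)]
P=np.array([onz("top",u*S,v*S,.032) for u,v in C])
print(P[:,:2]);print([np.linalg.norm(P[i]-P[i-1]) for i in range(4)])
c=P.mean(0);d=P[0]-P[1]+P[3]-P[2];yaw=np.arctan2(-d[0],d[1]);print("centre",c,"yaw",yaw)
g=cv2.cvtColor(f,cv2.COLOR_BGR2GRAY);m=(g<38).astype(np.uint8);m[:y0]=0;m[y0+h:]=0;m[:,:x0]=0;m[:,x0+w:]=0
n,l,st,ce=cv2.connectedComponentsWithStats(m)
for i in range(1,n):
    if st[i,4]>15: print(st[i],ce[i],onz("top",*ce[i],.19)[:2],onz("top",*ce[i],.1045)[:2])
E
```

```text
[[ 0.65963048  0.11626687]
 [ 0.69998846 -0.19856276]
 [ 0.44025807 -0.23251062]
 [ 0.39927207  0.081066  ]]
[np.float64(0.2627272396630675), np.float64(0.31740583619752705), np.float64(0.2619395612380928), np.float64(0.31624381467837165)]
centre [ 0.54978727 -0.05843513  0.032     ] yaw 0.1287290840088648
[301 160   3   8  16] [301.75  163.375] [ 0.59812075 -0.13448004] [ 0.61233473 -0.14238648]
[278 163   6   7  18] [281.         165.77777778] [ 0.59139908 -0.07247487] [ 0.6052216  -0.07677017]
[270 166   4   6  16] [271.1875 168.5   ] [ 0.58345309 -0.04313499] [ 0.59681284 -0.04572156]
[260 168   3   6  16] [261.     170.1875] [ 0.57864534 -0.01274999] [ 0.59172509 -0.01356697]
[313 170   3   8  17] [313.94117647 173.52941176] [ 0.56722299 -0.17019866] [ 0.5796375  -0.18018532]
[303 172   3   7  16] [303.8125 175.1875] [ 0.56249709 -0.13992436] [ 0.57463637 -0.14814787]
[240 179  21  34 425] [249.62117647 195.04941176] [0.50455098 0.02166011] [0.51331552 0.02284716]
[305 179  17  11  83] [314.09638554 183.62650602] [ 0.53694271 -0.16999323] [ 0.54759373 -0.17996792]
[296 197   4   8  17] [297.52941176 200.41176471] [ 0.48736364 -0.11987402] [ 0.49512721 -0.12692982]
[266 198  23  12  69] [276.57971014 202.15942029] [ 0.48273052 -0.05785485] [ 0.49022426 -0.0612987 ]
[274 207  11  10  84] [279.05952381 211.39285714] [ 0.4553337  -0.06481556] [ 0.46123187 -0.06866479]
[243 215  13  13  75] [249.06666667 221.33333333] [0.42677674 0.02385652] [0.43101178 0.02517148]
```

View pics/topc.png

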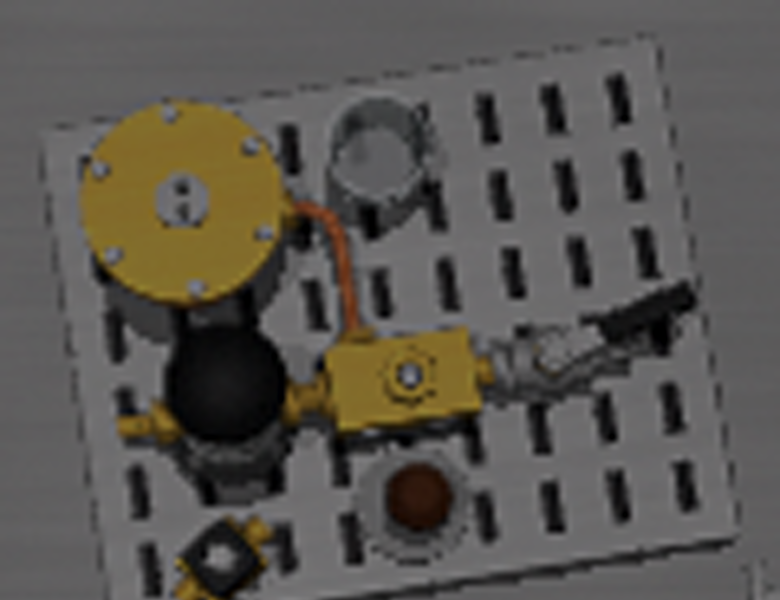

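```bash
python3 - <<'E'
from h import *
px=lambda a,b:(215+(a+.5)/6.5-.5,135+(b+.5)/6.5-.5)
c=np.array([.5498,-.0584]);y=.1287;R=np.array([[np.cos(y),-np.sin(y)],[np.sin(y),np.cos(y)]])
loc=lambda p:R.T@(p[:2]-c)
for n,a,z in [("knob",(226,383),.185),("knobL",(165,383),.18),("knobR",(287,383),.18),("pin",(410,374),.101),("block",(404,380),.088),("end",(691,297),.1045),("sl0",(602,331),.1045),("boiler",(183,201),.13),("tamper",(419,496),.08),("glass",(378,150),.062)]:
    p=onz("top",*px(*a),z);print(n,p[:2].round(4),loc(p).round(4))
s=onz("top",*px(602,331),.1045);e=onz("top",*px(691,297),.1045)
d=e-s;L=np.linalg.norm(d);d/=L;st=e-d*.074;print("len",L,"stem",st,loc(st),"ang",np.arctan2(d[1],d[0])-y+np.pi/2)
# two-view knob: side dark blob
f=cv2.imread("pics/side0.png");g=cv2.cvtColor(f,cv2.COLOR_BGR2GRAY);m=(g<45).astype(np.uint8);m[:140]=0;m[190:]=0;m[:,:225]=0;m[:,290:]=0
n,l,stt,ce=cv2.connectedComponentsWithStats(m)
for i in range(1,n):
    if stt[i,4]>10: print(stt[i],ce[i])
E
```

```text
knob [0.5097 0.0225] [-0.0294  0.0854]
knobL [0.5105 0.0506] [-0.025   0.1131]
knobR [ 0.51   -0.0054] [-0.0327  0.0577]
pin [ 0.5222 -0.0652] [-0.0283 -0.0032]
block [ 0.5207 -0.0628] [-0.0295 -0.0006]
end [ 0.558  -0.2016] [-0.0102 -0.1431]
sl0 [ 0.5419 -0.1581] [-0.0207 -0.0979]
boiler [0.6031 0.0432] [0.0659 0.0939]
tamper [ 0.4645 -0.0697] [-0.086  -0.0003]
glass [ 0.639  -0.0525] [ 0.0892 -0.0056]
len 0.04637565752587107 stem [ 0.5322093  -0.13224357  0.1045    ] [-0.02692267 -0.07097518] ang 0.22797785609292975
[252 140  28   6  61] [264.37704918 140.86885246]
[240 164  18  13 173] [248.89595376 169.47398844]
[272 183   9   7  48] [276.35416667 186.60416667]
```

Request:
drive_tool --steps '[[[0, 0, 0, 5.7], [0, 0, 0, 5.7], [0, 0, 0, 5.7], [18, -24, 0, 0], [20, -26, 0, 0], [20, -26, 0, 0], [20, -26, 0, 0], [20, -26, 0, 0]]]' --gripper 0

```text
t: 0.77
tcp_pos: [0.3503, -0.4506, 0.2479]
tool_rot: [-0.0, 0.998, 0.064, -0.0]
ft_force: [0.5, 0.0, -0.2]
gripper_width: 0.0004
grasp_force: 0.0
```

Request:
drive_tool --steps '[[[24, -30, 0, 0], [24, -30, 0, 0], [24, -30, 0, 0], [24, -30, 0, 0], [24, -30, 0, 0], [24, -30, 0, 0], [24, -30, 0, 0], [18, -22, 0, 0]]]'

```text
t: 1.43
tcp_pos: [0.5059, -0.1947, 0.2482]
tool_rot: [-0.0, 0.998, 0.065, 0.0]
ft_force: [0.6, -0.1, -0.0]
gripper_width: 0.0002
grasp_force: 0.0
```

Request:
drive_tool --steps '[[[0, 0, 0, 0], [0, 0, 0, 0], [0, 0, 0, 0]]]'

```text
t: 1.68
tcp_pos: [0.5041, -0.199, 0.248]
tool_rot: [0.0, 0.998, 0.064, -0.0]
ft_force: [-0.9, 0.3, -0.2]
gripper_width: 0.0001
grasp_force: 0.0
```

```bash
cat >> h.py <<'E'
c0=np.array([.5498,-.0584]);y0=.1287;Rs=np.array([[np.cos(y0),-np.sin(y0)],[np.sin(y0),np.cos(y0)]])
def st():
    s=r.sense();q=s["tool_rot"];from scipy.spatial.transform import Rotation as Q
    M=Q.from_quat([*q[1:],q[0]]).as_matrix();p=s["tcp_pos"]
    print("t",round(s["t"],2),"tcp",np.round(p,4),"local",(Rs.T@(p[:2]-c0)).round(4),"yaw",np.arctan2(M[1,0],M[0,0]).round(4),"z",M[:,2].round(3),"F",np.round(s["ft_force"],2),"w",s["gripper_width"])
E
python3 -c "
from h import *
st()"
```

```text
t 1.68 tcp [ 0.5041 -0.199   0.248 ] local [-0.0633 -0.1336] yaw 0.1279 z [-0.001 -0.    -1.   ] F [-0.93  0.29 -0.23] w 0.00011763112258167849
```

Request:
drive_tool --steps '[[[0, -8, 15, 0], [0, 0, 25, 0], [0, 0, 28, 0], [0, 0, 28, 0], [0, 0, 28, 0], [0, 0, 19, 0], [0, 0, 0, 0], [0, 0, 0, 0]]]'

```text
t: 2.35
tcp_pos: [0.5025, -0.1916, 0.1049]
tool_rot: [-0.0, 0.998, 0.063, -0.001]
ft_force: [-0.0, 0.5, 0.1]
gripper_width: 0.0002
grasp_force: 0.0
```

```bash
python3 - <<'E'
from h import *
st()
fs=[]
for n,(x,y,w,h) in {"top":(215,135,120,102),"side":(190,130,120,102)}.items():
    f=grab_frame(n);cv2.imwrite(f"pics/{n}1.png",f);fs.append(cv2.resize(f[y:y+h,x:x+w],(400,340),interpolation=cv2.INTER_CUBIC))
cv2.imwrite("pics/c1.png",np.hstack(fs))
E
```

```text
t 2.35 tcp [ 0.5025 -0.1916  0.1049] local [-0.064 -0.126] yaw 0.1262 z [-0.002  0.    -1.   ] F [-0.04  0.49  0.15] w 0.00015304469838741023
```

View pics/c1.png

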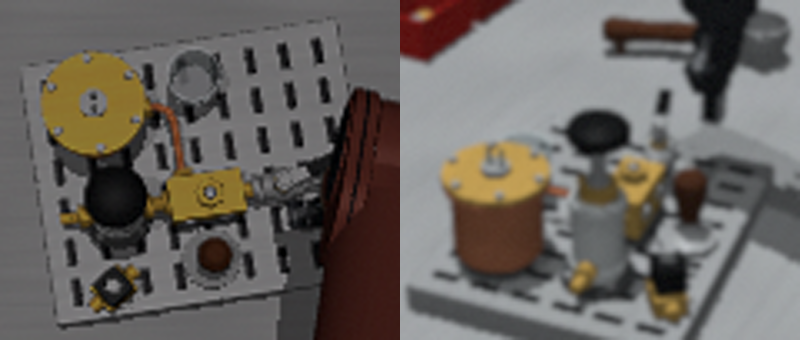

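The finger hangs behind and just short of the lever (side-view finger at about (711,110), lever tip at (663,105)), and nothing has moved. I'll push round the arc.

Request:
drive_tool --steps '[[[9, 1, 0, 0], [9, 1, 0, 0], [9, 1, 0, 0], [9, 1, 0, 0], [9, 0, 0, 0], [7, -2, 0, 0], [7, -3, 0, 0], [7, -3, 0, 0]]]'

```text
t: 3.12
tcp_pos: [0.5684, -0.178, 0.1048]
tool_rot: [0.0, 0.998, 0.064, -0.001]
ft_force: [-4.1, -2.0, 0.8]
gripper_width: 0.0001
grasp_force: 1.9
```

Request:
drive_tool --steps '[[[5, -4, 0, 0], [5, -4, 0, 0], [4, -5, 0, 0], [3, -5, 0, 0], [3, -5, 0, 0], [2, -5, 0, 0], [0, 0, 0, 0], [0, 0, 0, 0]]]'

```text
t: 3.78
tcp_pos: [0.587, -0.1479, 0.1055]
tool_rot: [0.001, 0.998, 0.064, 0.0]
ft_force: [-0.8, -4.1, -0.9]
gripper_width: -0.0
grasp_force: 2.4
```

```bash
python3 - <<'E'
from h import *
st()
f=grab_frame("side");cv2.imwrite("pics/side2.png",f)
E
```

```text
t 3.78 tcp [ 0.587  -0.1479  0.1055] local [ 0.0254 -0.0935] yaw 0.128 z [ 0.001 -0.001 -1.   ] F [-0.82 -4.15 -0.93] w -6.779911426125433e-07
```

Request:
drive_tool --steps '[[[0, -2, 0, 0], [0, -2, 0, 0], [0, 0, 0, 0]]]'

```text
t: 4.08
tcp_pos: [0.5868, -0.1474, 0.1057]
tool_rot: [0.003, 0.998, 0.063, 0.001]
ft_force: [2.1, -14.9, -4.8]
gripper_width: -0.0
grasp_force: 7.5
```

Request:
drive_tool --steps '[[[0, -2, 0, 0], [0, -1, 0, 0], [0, 0, 0, 0]]]'

```text
t: 4.33
tcp_pos: [0.5867, -0.1471, 0.1058]
tool_rot: [0.004, 0.998, 0.062, 0.002]
ft_force: [4.1, -23.5, -6.9]
gripper_width: -0.0001
grasp_force: 11.2
```

The lever has hit its stop: the force rises with no motion. Backing off and lifting.

Request:
drive_tool --steps '[[[0, 5, 0, 0], [0, 10, 0, 0], [0, 15, 0, 0], [0, 0, -30, 0], [0, 0, -40, 0], [0, 0, -40, 0], [0, 0, -20, 0], [0, 0, 0, 0]]]'

```text
t: 5.0
tcp_pos: [0.5927, -0.1706, 0.2418]
tool_rot: [0.001, 0.998, 0.064, 0.005]
ft_force: [-0.5, -0.6, -0.1]
gripper_width: 0.0
grasp_force: 0.0
```

```bash
python3 - <<'E'
from h import *
st()
# predicted knob crown from stand pose, vs side blob in first picture
K=np.r_[c0+Rs@[-.03,.0855],.203];print("knob",K, proj("side",K-[0,0,.01]),proj("top",K-[0,0,.013]))
print(two((249.77,193.9),(248.9,169.5)))
fs=[]
for n,(x,y,w,h) in {"top":(215,135,120,102),"side":(190,130,120,102)}.items():
    f=grab_frame(n);cv2.imwrite(f"pics/{n}3.png",f);fs.append(cv2.resize(f[y:y+h,x:x+w],(400,340),interpolation=cv2.INTER_CUBIC))
cv2.imwrite("pics/c3.png",np.hstack(fs))
E
```

```text
t 5.0 tcp [ 0.5927 -0.1706  0.2418] local [ 0.0281 -0.1168] yaw 0.1288 z [ 0.01  -0.002 -1.   ] F [-0.54 -0.55 -0.12] w 2.815347645747093e-05
knob [0.50907461 0.02254253 0.203     ] [249.89788923 167.60992039] [249.31222511 193.53246952]
(array([0.51022467, 0.0221567 , 0.18582401]), np.float64(0.004042690100719027))
```

View pics/c3.png

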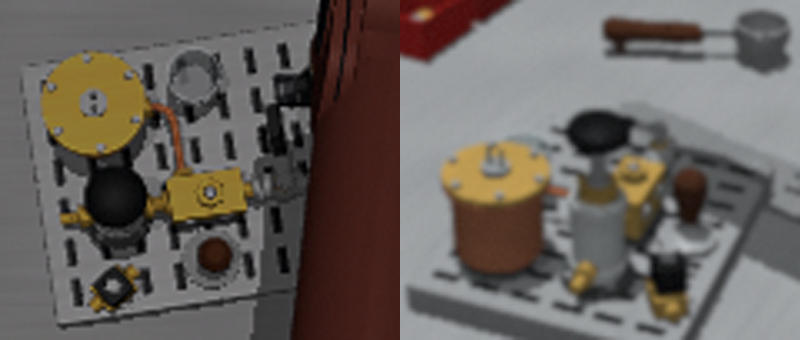

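The lever now lies crosswise (top view, (275,108–155)) and the loose things haven't moved. Both views put the knob at world (0.510, 0.022), which agrees with the stand pose. Moving over it.

Request:
drive_tool --steps '[[[-4, -14, -4, 0], [-9, -30, 0, 0], [-9, -32, 0, 0], [-9, -32, 0, 0], [-9, -32, 0, 0], [-9, -32, 0, 0], [-7, -23, 0, 0], [-2, -8, 0, 0]]]'

```text
t: 5.77
tcp_pos: [0.5038, 0.0285, 0.2384]
tool_rot: [-0.001, 0.998, 0.067, -0.001]
ft_force: [0.4, -0.1, -0.7]
gripper_width: -0.0001
grasp_force: 0.0
```

Request:
drive_tool --steps '[[[0, 0, 0, 0], [0, 0, 0, 0], [0, 0, 0, 0]]]'

```text
t: 6.02
tcp_pos: [0.5064, 0.0223, 0.2388]
tool_rot: [0.0, 0.998, 0.063, -0.0]
ft_force: [0.4, -0.1, -0.2]
gripper_width: -0.0002
grasp_force: 0.0
```

```bash
python3 -c "
from h import *
st()"
```

```text
t 6.02 tcp [0.5064 0.0223 0.2388] local [-0.0327  0.0856] yaw 0.1266 z [-0.001 -0.    -1.   ] F [ 0.37 -0.14 -0.18] w -0.0002035959334171767
```

Request:
drive_tool --steps '[[[3, 0, 8, 0], [0, 0, 10, 0], [0, 0, 10, 0], [0, 0, 10, 0], [0, 0, 8, 0], [0, 0, 6, 0], [0, 0, 0, 0], [0, 0, 0, 0]]]'

```text
t: 6.68
tcp_pos: [0.5105, 0.0231, 0.1918]
tool_rot: [0.001, 0.998, 0.063, 0.002]
ft_force: [-17.9, -3.2, 49.0]
gripper_width: 0.0001
grasp_force: 24.5
```

Request:
drive_tool --steps '[[[0, 0, -11, 0], [0, 0, -14, 0], [0, 0, -10, 0], [0, 0, 0, 0], [0, 0, 10, 0], [0, 0, 12, 0], [0, 0, 10, 0], [0, 0, 0, 0]]]'

```text
t: 7.35
tcp_pos: [0.5104, 0.024, 0.1919]
tool_rot: [0.0, 0.998, 0.064, 0.001]
ft_force: [-4.9, -2.6, 26.2]
gripper_width: 0.0002
grasp_force: 13.2
```

```bash
python3 - <<'E'
from h import *
st()
f=grab_frame("side");cv2.imwrite("pics/side4.png",f)
g=cv2.imread("pics/side2.png")
for n,k in(("side3",0),("side4",1)):
    pass
a=cv2.imread("pics/side3.png");fs=[cv2.resize(i[150:210,230:300],(400,343),interpolation=cv2.INTER_CUBIC) for i in(a,f)]
cv2.imwrite("pics/c4.png",np.hstack(fs))
E
```

```text
t 7.35 tcp [0.5104 0.024  0.1919] local [-0.0285  0.0868] yaw 0.1279 z [ 0.003 -0.001 -1.   ] F [-4.88 -2.64 26.19] w 0.0001550542729350734
```

View pics/c4.png

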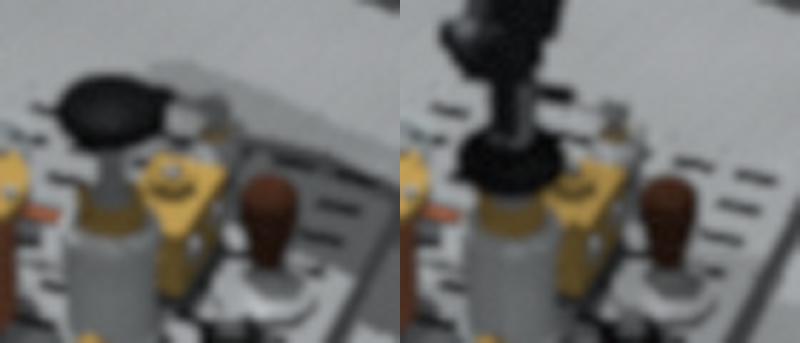

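The knob is fully down under the fingertips and the lever is still crosswise. I'll keep pumping.

Request:
drive_tool --steps '[[[0, 0, -12, 0], [0, 0, -12, 0], [0, 0, -10, 0], [0, 0, 0, 0], [0, 0, 10, 0], [0, 0, 12, 0], [0, 0, 12, 0], [0, 0, 0, 0]]]'

```text
t: 8.07
tcp_pos: [0.51, 0.0242, 0.1919]
tool_rot: [0.0, 0.998, 0.064, 0.001]
ft_force: [-5.1, -1.7, 27.2]
gripper_width: -0.0001
grasp_force: 13.8
```

Request:
drive_tool --steps '[[[0, 0, -12, 0], [0, 0, -12, 0], [0, 0, -10, 0], [0, 0, 0, 0], [0, 0, 10, 0], [0, 0, 12, 0], [0, 0, 12, 0], [0, 0, 0, 0]]]'

```text
t: 8.73
tcp_pos: [0.5098, 0.0243, 0.1919]
tool_rot: [0.0, 0.998, 0.064, 0.001]
ft_force: [-6.6, -0.6, 28.7]
gripper_width: -0.0001
grasp_force: 14.3
```

Request:
drive_tool --steps '[[[0, 0, -12, 0], [0, 0, -12, 0], [0, 0, -10, 0], [0, 0, 0, 0], [0, 0, 10, 0], [0, 0, 12, 0], [0, 0, 12, 0], [0, 0, 0, 0]]]'

```text
t: 9.4
tcp_pos: [0.5098, 0.0242, 0.1919]
tool_rot: [0.0, 0.998, 0.064, 0.001]
ft_force: [-5.5, -0.5, 29.7]
gripper_width: -0.0002
grasp_force: 14.5
```

Request:
drive_tool --steps '[[[0, 0, -12, 0], [0, 0, -12, 0], [0, 0, -10, 0], [0, 0, 0, 0], [0, 0, 10, 0], [0, 0, 12, 0], [0, 0, 12, 0], [0, 0, 0, 0]]]'

```text
t: 10.07
tcp_pos: [0.5098, 0.0242, 0.192]
tool_rot: [0.0, 0.998, 0.064, 0.001]
ft_force: [-6.1, -1.2, 28.7]
gripper_width: -0.0002
grasp_force: 14.5
```

Request:
drive_tool --steps '[[[0, 0, -12, 0], [0, 0, -12, 0], [0, 0, -10, 0], [0, 0, 0, 0], [0, 0, 10, 0], [0, 0, 12, 0], [0, 0, 12, 0], [0, 0, 0, 0]]]'

```text
t: 10.73
tcp_pos: [0.5098, 0.0242, 0.192]
tool_rot: [0.0, 0.998, 0.064, 0.001]
ft_force: [-6.2, -0.9, 27.7]
gripper_width: -0.0003
grasp_force: 14.4
```

Request:
drive_tool --steps '[[[0, 0, -12, 0], [0, 0, -12, 0], [0, 0, -10, 0], [0, 0, 0, 0], [0, 0, 10, 0], [0, 0, 12, 0], [0, 0, 12, 0], [0, 0, 0, 0]]]'

```text
t: 11.4
tcp_pos: [0.5098, 0.0242, 0.1919]
tool_rot: [0.0, 0.998, 0.064, 0.001]
ft_force: [-6.4, -0.2, 28.6]
gripper_width: 0.0
grasp_force: 14.3
```

```bash
python3 -c "
from h import *
st()
f=grab_frame('side');cv2.imwrite('pics/side5.png',f)"
```

```text
t 11.4 tcp [0.5098 0.0242 0.1919] local [-0.0291  0.087 ] yaw 0.1282 z [ 0.002 -0.001 -1.   ] F [-6.38 -0.2  28.59] w 1.404271807690198e-05
```

Request:
drive_tool --steps '[[[0, 0, -12, 0], [0, 0, -12, 0], [0, 0, -10, 0], [0, 0, 0, 0], [0, 0, 0, 0], [0, 0, 0, 0], [0, 0, 0, 0]]]'

```text
t: 12.03
tcp_pos: [0.5084, 0.024, 0.2229]
tool_rot: [-0.0, 0.998, 0.064, -0.001]
ft_force: [-0.5, 0.1, -0.6]
gripper_width: -0.0
grasp_force: 0.0
```

Request:
drive_tool --steps '[[[0, 0, 8, 0], [0, 0, 8, 0], [0, 0, 8, 0], [0, 0, 10, 0], [0, 0, 0, 0], [0, 0, 0, 0]]]'

```text
t: 12.53
tcp_pos: [0.5094, 0.0241, 0.192]
tool_rot: [0.0, 0.998, 0.064, 0.001]
ft_force: [-9.2, -1.2, 23.1]
gripper_width: 0.0002
grasp_force: 11.5
```

Request:
drive_tool --steps '[[[0, 0, -12, 0], [0, 0, -12, 0], [0, 0, -10, 0], [0, 0, 0, 0], [0, 0, 0, 0], [0, 0, 0, 0]]]'

```text
t: 13.03
tcp_pos: [0.5087, 0.0241, 0.2232]
tool_rot: [-0.0, 0.998, 0.064, -0.001]
ft_force: [0.3, 0.2, -0.4]
gripper_width: -0.0004
grasp_force: 0.0
```

Request:
drive_tool --steps '[[[0, 0, 8, 0], [0, 0, 8, 0], [0, 0, 8, 0], [0, 0, 10, 0], [0, 0, 0, 0], [0, 0, 0, 0]]]'

```text
t: 13.53
tcp_pos: [0.5095, 0.0241, 0.192]
tool_rot: [0.0, 0.998, 0.064, 0.001]
ft_force: [-8.9, -1.2, 24.6]
gripper_width: -0.0001
grasp_force: 12.3
```

Request:
drive_tool --steps '[[[0, 0, -10, 0], [0, 0, -14, 0], [0, 0, -14, 0], [0, 0, -14, 0], [0, 0, -14, 0], [0, 0, 0, 0], [0, 0, 0, 0]]]'

```text
t: 14.12
tcp_pos: [0.5092, 0.0241, 0.2556]
tool_rot: [-0.0, 0.998, 0.064, -0.0]
ft_force: [-0.3, -0.3, -0.8]
gripper_width: 0.0003
grasp_force: 0.0
```

Request:
drive_tool --steps '[[[0, 15, 0, 0], [0, 30, 0, 0], [0, 40, 0, 0], [0, 40, 0, 0], [0, 40, 0, 0], [0, 40, 0, 0], [0, 25, 0, 0], [0, 0, 0, 0]]]'

```text
t: 14.78
tcp_pos: [0.5371, -0.2109, 0.2537]
tool_rot: [0.001, 0.998, 0.06, -0.002]
ft_force: [-0.4, -0.1, -0.9]
gripper_width: 0.0
grasp_force: 0.0
```

```bash
python3 - <<'E'
from h import *
st()
t=grab_frame("top");f=grab_frame("side");cv2.imwrite("pics/top6.png",t);cv2.imwrite("pics/side6.png",f)
a=cv2.imread("pics/side3.png")
R=lambda i,x,y,w,h:cv2.resize(i[y:y+h,x:x+w],(400,300),interpolation=cv2.INTER_CUBIC)
cv2.imwrite("pics/c6.png",np.vstack([np.hstack([R(a,235,150,64,48),R(f,235,150,64,48)]),np.hstack([R(cv2.imread("pics/top3.png"),215,135,128,96),R(t,215,135,128,96)])]))
for h in(.101,.117): print(h,proj("side",[.5222,-.0645,h]))
E
```

```text
t 14.78 tcp [ 0.5371 -0.2109  0.2537] local [-0.0322 -0.1496] yaw 0.12 z [-0.003 -0.001 -1.   ] F [-0.43 -0.12 -0.89] w 1.1575971051568328e-05
0.101 [260.13332551 178.95757014]
0.117 [260.23224845 174.65342802]
```

View pics/c6.png

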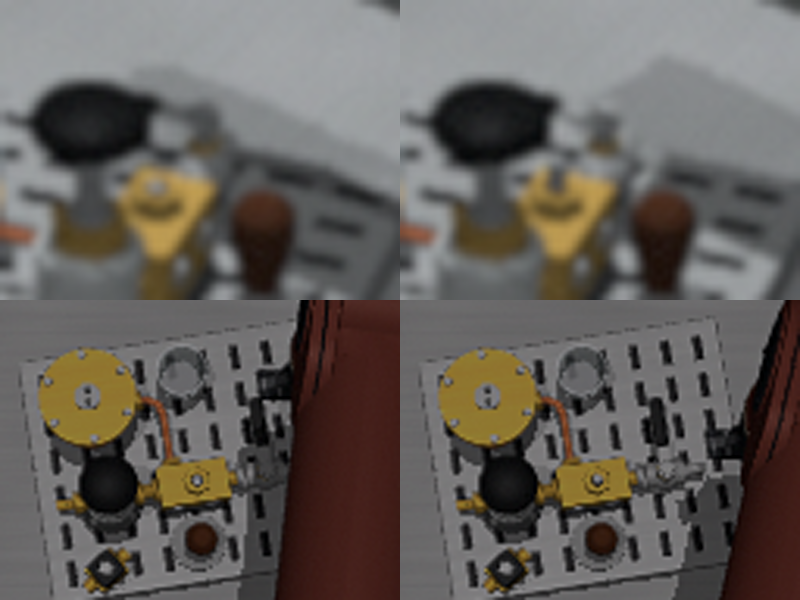

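The pin now stands clearly up: its top went from about row 179.9 to about 175.6, and full height predicts a 4.3 px rise. The knob is up, the lever is crosswise, and the loose things haven't moved. There's plenty of time, so I'll add two more full strokes and check that the pin has stopped rising.

Request:
drive_tool --steps '[[[0, -15, 0, 0], [0, -30, 0, 0], [0, -40, 0, 0], [0, -40, 0, 0], [0, -40, 0, 0], [0, -40, 0, 0], [0, -25, 0, 0], [0, 0, 0, 0]]]'

```text
t: 15.55
tcp_pos: [0.5071, 0.0337, 0.2565]
tool_rot: [-0.001, 0.998, 0.07, 0.0]
ft_force: [0.1, 0.5, 0.2]
gripper_width: 0.0002
grasp_force: 0.0
```

Request:
drive_tool --steps '[[[0, 0, 0, 0], [0, 0, 14, 0], [0, 0, 18, 0], [0, 0, 12, 0], [0, 0, 12, 0], [0, 0, 10, 0], [0, 0, 0, 0], [0, 0, 0, 0]]]'

```text
t: 16.22
tcp_pos: [0.5092, 0.0242, 0.192]
tool_rot: [0.0, 0.998, 0.064, 0.001]
ft_force: [-7.3, -0.9, 18.3]
gripper_width: 0.0001
grasp_force: 9.1
```

Request:
drive_tool --steps '[[[0, 0, -12, 0], [0, 0, -12, 0], [0, 0, -10, 0], [0, 0, 0, 0], [0, 0, 0, 0], [0, 0, 0, 0]]]'

```text
t: 16.72
tcp_pos: [0.5088, 0.0239, 0.2234]
tool_rot: [0.0, 0.998, 0.064, -0.001]
ft_force: [0.2, -1.0, 0.1]
gripper_width: 0.0
grasp_force: 0.0
```

Request:
drive_tool --steps '[[[0, 0, 8, 0], [0, 0, 8, 0], [0, 0, 8, 0], [0, 0, 10, 0], [0, 0, 0, 0], [0, 0, 0, 0]]]'

```text
t: 17.22
tcp_pos: [0.5096, 0.0241, 0.192]
tool_rot: [0.0, 0.998, 0.064, 0.001]
ft_force: [-8.9, -1.6, 24.1]
gripper_width: 0.0001
grasp_force: 12.3
```

Request:
drive_tool --steps '[[[0, 0, -10, 0], [0, 0, -14, 0], [0, 0, -14, 0], [0, 0, -14, 0], [0, 0, -14, 0], [0, 0, 0, 0], [0, 0, 0, 0]]]'

```text
t: 17.8
tcp_pos: [0.5092, 0.0241, 0.2556]
tool_rot: [-0.0, 0.998, 0.064, -0.0]
ft_force: [0.3, 0.3, -0.8]
gripper_width: 0.0002
grasp_force: 0.0
```

Request:
drive_tool --steps '[[[0, 15, 0, 0], [0, 30, 0, 0], [0, 40, 0, 0], [0, 40, 0, 0], [0, 40, 0, 0], [0, 40, 0, 0], [0, 25, 0, 0], [0, 0, 0, 0]]]'

```text
t: 18.47
tcp_pos: [0.537, -0.2109, 0.2536]
tool_rot: [0.001, 0.998, 0.06, -0.002]
ft_force: [-0.8, 0.5, 0.1]
gripper_width: 0.0001
grasp_force: 0.0
```

Request:
drive_tool --steps '[[[0, 0, 0, 0], [0, 0, 0, 0], [0, 0, 0, 0], [0, 0, 0, 0]]]'

```text
t: 18.8
tcp_pos: [0.5388, -0.2024, 0.2561]
tool_rot: [-0.0, 0.998, 0.065, -0.0]
ft_force: [-0.6, -0.5, 0.4]
gripper_width: 0.0
grasp_force: 0.0
```

```bash
python3 - <<'E'
from h import *
st()
f=grab_frame("side");a=cv2.imread("pics/side6.png");b=cv2.imread("pics/side3.png")
for n,i in(("before",b),("10 strokes",a),("12 strokes",f)): print(n);print(cv2.cvtColor(i,cv2.COLOR_BGR2GRAY)[171:184,256:264])
d=cv2.absdiff(a,f).max(2)
print("knob region diff",d[155:180,235:258].max(),"pin diff",d[170:184,256:265].max())
E
```

```text
t 18.8 tcp [ 0.5388 -0.2024  0.2561] local [-0.0294 -0.1414] yaw 0.1306 z [-0.  0. -1.] F [-0.59 -0.5   0.41] w 9.122259515014853e-06
before
[[ 17  15  53 106 135 137 133 130]
 [ 13  20  54  97 123 130 130 129]
 [ 32  47  57  77  93 104 106 110]
 [ 79  90  89  78  63  60  63  80]
 [115 116 110  96  75  64  67  90]
 [122 120 118 107 100  94  99 115]
 [119 131 138 134 127 124 129 137]
 [117 137 147 147 141 138 148 154]
 [127 135 136 140 135 130 144 154]
 [132 131 127 128 125 124 136 143]
 [121 122 120 115 114 120 123 128]
 [105  98  95 101 106 104  95 101]
 [ 99  82  75  81  84  82  77  93]]
10 strokes
[[ 13  17  60 121 155 156 154 144]
 [ 13  21  62 110 142 150 153 149]
 [ 38  52  70  94 114 122 124 129]
 [ 93 109 112 109 104  89  83 102]
 [134 146 140 132 121 100  92 109]
 [153 154 138 116 109 109 115 126]
 [142 149 127  92  86 106 131 140]
 [128 140 115  82  80 112 144 152]
 [129 130 103  80  80 110 140 151]
 [131 130 111  91  87 108 132 142]
 [120 121 116 107 103 114 123 127]
 [105  97  96 100 105 102  96 101]
 [ 99  81  77  78  84  80  77  90]]
12 strokes
[[ 17  18  60 121 153 155 149 142]
 [ 14  22  61 111 143 151 151 148]
 [ 38  54  70  94 115 121 124 129]
 [ 91 108 113 110 103  89  84 103]
 [135 146 142 131 120 100  93 110]
 [152 153 137 116 109 109 115 125]
 [144 148 129  92  86 108 131 140]
 [129 139 116  82  80 111 143 152]
 [129 130 105  78  80 109 141 153]
 [130 129 110  89  88 109 132 143]
 [120 121 118 106 104 115 123 127]
 [104  96  94 101 105 102  95  99]
 [ 97  81  75  80  83  82  77  91]]
knob region diff 8 pin diff 9
```

The picture is the same after the two extra strokes, so the pin is fully out. The knob is up, the valve is shut and the arm is clear of everything. Handing in.

```bash
python3 -c "
from h import *
print(job_done())"
```

```text
the job is handed in; nothing more can be done
None
```

I shut the valve, pumped the pin fully out, left the knob up and handed the job in at about 19 s of the 51 s allowed; the simulator accepted the hand-in but gave no verdict.

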